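# Couple the test gauge to the shop's air outlet

### The arm

A 6-joint arm with a two-finger parallel gripper is mounted at the origin on the work surface. World frame = base frame: x ahead of the robot, y to its left, z up, the work surface at z = 0. Lengths are in mm, angles in degrees, forces in N, time in s.
With the tool pointing down it reaches from about 300 to 850 mm from the base axis. Payload 4.2 kg.
Tool frame: the origin (TCP) lies between the finger pads; the fingertips stand 8 mm ahead of it and the grasp point (between the pads) lies 11 mm behind it; x points along the fingers, y is the direction in which the jaws open and shut, and the axes are right-handed (so a half turn about x gives the same grasp; the last joint's range is limited). The gripper opens to 91 mm and grips with 3 to 60 N. Pads are 32 mm wide; open, the fingers measure 118 mm over their backs; the gripper's body (76 mm by 178 mm) begins 60 mm behind the grasp point.
Start: joints at [63.598, 18.312, 89.639, -0, 72.044, -1.146], TCP at [245.335, 520.051, 221.976] pointing down, gripper open.
Joint ranges: [-177.97, 177.97], [-48.28, 115.42], [12.27, 149.76], [-77.06, 257.06], [2.81, 150.46], [-146.56, 146.56]. Speed limits (degrees/s): [147.25, 147.25, 180, 180, 180, 180].

### API

Orientations are given as [roll, pitch, yaw] about the fixed x, y, z axes, in that order (R = Rz(yaw) Ry(pitch) Rx(roll)).
In Python, from workcell import env gives the robot as it stands.
- The arm moves only by the tool arm_command, never from a script. Its arguments are lists of equal length, an entry for each row: "slide": the shift along the tool's x, y, z in cm, a list of three; "turn": the turn, a rotation vector about the tool's x, y, z in rad, a list of three; "grip": the closure in counts, from 0 (fully open) to 255 (shut). A call has 1 to 20 rows; each row is the pose to reach, as a shift and turn from the pose commanded when the call began, along the tool's axes at that moment; what a row does not reach only later rows make up. A row lasts 1/12 s, in which the tool goes at most 41.7 mm and 7.16 degrees, less where a joint would pass 70% of its speed; a pose out of reach is approached as far as the arm can. A call with a gripper value outside its range is refused whole. The fingers move at their own pace and stop on an object; "newtons" is the grip in N (left out, the last holds). Time passes only in rows, so rows that repeat a pose let the fingers close. It gives the time, the measured TCP pose, the force and the opening at its end, in the units of the state.
- env.state(): the state, without advancing time (a new reading comes with each control period).
- env.grab_frame(name): name is "scene" or "top" or "wrist"; returns (picture, depth): 420x560x3 uint8, red, green, blue; 420x560 float32, mm along the optical axis (not along the pixel's ray), 0 where there is no reading.
- env.calibration(name): a dict with "K" (3x3 intrinsics, pixels), "camera_from_world" (4x4, takes a point from world to camera coordinates); the wrist camera has in their place "T_tool_cam" (4x4, takes a point from camera to tool coordinates, whose origin is the TCP and whose axes are the tool frame's). Camera axes: x right, y up, looking along -z (the intrinsics and any distortion apply to the point x, -y, -z); pixel columns grow to the right and rows downward; lengths in mm; the calibration is good to about 2 mm. The wrist camera is an equidistant fisheye: a pixel r from the principal point sees the ray r / f radians off the axis. A picture is of the moment at which its call begins: read the wrist's pose just before it. calibration takes no time and is no camera call.
- env.job_done(): hands the job in, once; it reports no verdict.
Trained networks look in the newest picture that a camera, given by its name, has taken for a name from the list of things; names that differ only in an ending like _2 or _b are one class to them, and where a whole thing is asked for, a point or a joint stands for the part that bears it (a point fixed in the world has none). Each returns a list of dicts, best first, with "p" (0 to 1); they miss things now and then, are a little off and sometimes report something else, mostly with a low value. They report only what shows in the picture. A call takes as long as a camera call. They do not tell look-alikes from the thing itself.
- env.search_frame(camera, label): "point" ([x, y, z] in mm, in world coordinates, good to about 4 mm: the middle of the surface that is visible of it).
The state is a dict: "time_s": time; "qpos": joint angles; "qvel": joint speeds; "effort": joint torques, N m; "ee_pos": TCP position; "ee_rot": TCP orientation; "force": force on the tool from outside, world axes, zero at the start; "torque": the same for the moment, N m; "gripper_width": finger opening in mm.
Only numpy, scipy, OpenCV 4.12 (cv2) and the standard library are available. Lean on these libraries where they do the work, as an engineer would, in place of code of your own. Each camera call takes 0.05 s, during which the arm holds its last target.

### The job

The air outlet on the counter needs its test gauge. Pull the coupler's spring sleeve all the way back (down) so that it stays back by itself when let go, then take the dial gauge upright out of the wooden rest and push its plug straight down into the coupler until it is fully home and the sleeve springs forward (up) and locks it. Leave the gauge standing there, keep it upright all the way, and leave the blanking plug, the spanner, the carton and the jar where they are.

Things in the scene. Friction and masses are not known exactly. Their poses are not given: they have to be found in the camera images.
- coupler: Fixed air outlet: steel foot 90 x 90 x 12 mm, aluminium block 70 x 70 mm up to z 40 mm, and on it an upright brass coupler body, 29.6 mm outside diameter, mouth up, 111 mm above the counter. A 16 mm pipe leaves the block towards +x, 26 mm up, and enters the counter 75 mm from the axis. Origin: centre of the foot's underside, on the coupler's axis; z up.
- coupler_mouth (a point): Centre of the coupler's mouth (flat upper rim, on which the plug's collar sits), 111 mm above the counter. The bore is 19.6 mm in diameter, flared to 25 mm over its top 5 mm. With the sleeve forward two jaws 16 mm down close it and no plug enters. With the sleeve drawn back a spring plunger stands in the bore, its flat top 15 mm below the mouth, and keeps the sleeve back.
- coupler_seat (a point): Point on the coupler's axis, 33.2 mm below the mouth (77.8 mm above the counter), where the plug's tip lies when fully home. Pushing a plug home drives the plunger down against up to about 15 N; as the collar reaches the mouth the jaws drop into the plug's groove and the sleeve springs up. The locked plug may stand up to 1.5 mm high.
- sleeve_ledge (a point): Point on the axis at the sleeve's ledge; moves with the sleeve. The steel sleeve is a ridged tube, 39 mm outside diameter, standing 34 mm above this point; below it is the ledge, a flange 52 mm in diameter, 6 mm thick, whose upper face fingertips can press. Sleeve forward: this point is 81 mm, the sleeve's rim 115 mm above the counter. The tube can be gripped from above.
- sleeve (a joint): Travel of the sleeve in m: 0 = forward (up), 0.016 = fully back (down, at its stop). Its spring pushes up with 3 N at 0 and 8.6 N at 0.016. Drawn back fully, beyond about 0.013, and let go, it returns a little and stays at about 0.012 until a plug is pushed home; let go much earlier it returns to 0. With a plug locked in it reads about 0.
- rest: Fixed wooden block 70 (x) x 190 (y) x 42 mm high with two upright holes 21 mm in diameter and 30 mm deep, at y = -50 and +50 mm on its centre line; the gauge stands in one, the blanking plug in the other. Origin: centre of its underside; z up.
- gauge: Test gauge, about 0.22 kg, upright in the rest, tip 12 mm above the counter. Origin: tip of its steel plug, z up. Heights above it: nose 17.6 mm dia. 0-10 mm (lowest 4 taper to 13.6), groove 8 mm dia. 10-19, shank 17.6 mm dia. to 33.2, collar 29 mm dia. to 39.2 (its underside sits on the mouth), stem 16 mm dia. to 55, round black case 52 mm dia. 55-83 with a white dial on top. Lift 30 mm to clear
- blank: Bystander: steel blanking plug, standing in the other hole of the rest, same plug as the gauge's but with a plain steel head 30 mm in diameter, 39 to 65 mm above the tip. Origin: tip of the plug; z up.
- spanner: Bystander: steel spanner 170 mm long lying on the counter. Origin near the middle of its underside.
- carton: Bystander: small white carton 90 x 70 x 60 mm high. Origin: centre of its underside.
- jar: Bystander: glass jar 64 mm in diameter, 85 mm high. Origin: centre of its underside.
Not all that is in view belongs to the job. Leave any red look-alike of the gauge alone.

How it is judged (in metres and radians):
On the way, in this order (a step that is already met when the one before it is completed fails the run):
1. the sleeve is back and stays back by itself, untouched, with the gauge still outside (value of joint sleeve above 0.008 m and contact force between each of the arm, the fingers and sleeve below 0.1 N and distance between gauge and coupler_seat above 0.05 m), for 0.2 s.
2. the gauge's plug is home and the sleeve has sprung forward (horizontal distance between gauge and coupler_seat below 0.004 m and z of gauge in the frame of coupler_seat below 0.003 m and value of joint sleeve below 0.003 m), for 0.2 s.
At the end, for the whole second after the job is handed in: The gauge stands in the coupler, at rest and upright within 0.1 rad, its plug tip within 4 mm sideways and 3 mm in height of the seat, and the sleeve is forward (joint below 3 mm). Blanking plug, spanner, carton and jar are within 30 mm of where they started (all of step 2 and z of gauge in the frame of coupler_seat above -0.003 m and angle between gauge's own z axis and vertical below 0.1 rad and linear speed of gauge below 0.02 m/s and distance of each of blank, spanner, carton, jar from where it was at the start of the episode below 0.03 m); the robot touches nothing.
It fails at once if the gauge is tipped more than about 45 degrees (angle between gauge's own z axis and vertical above 0.8 rad).
It fails at once if a bystander is moved more than 30 mm (distance of any of blank, spanner, carton, jar from where it was at the start of the episode above 0.03 m).
It also fails if it takes over 51 s, if anything falls off the work surface, if the arm or the gripper's body presses on something with over 40 N, if the wrist force passes 120 N, or if a joint passes its speed limit or range.

## Working session

There is one attempt and no reset: what is moved stays moved. The work goes in short steps, Python scripts to look and compute and a tool call to move; the robot and the scene stay as the last step left them, time stands still between calls to the robot, and variables do not carry over. Pictures are saved under pics/ and viewed, and the job is handed in when it is done.

Besides the shell and the picture viewer there is one more tool, called after ">>>" by a JSON object that holds its "name" and its "arguments", one argument or row to a line. arm_command: Moves the arm, as the interface text tells. Its arguments: {"type":"object","properties":{"slide":{"type":"array","items":{"type":"array","items":{"type":"number"}}},"turn":{"type":"array","items":{"type":"array","items":{"type":"number"}}},"grip":{"type":"array","items":{"type":"number"}},"newtons":{"type":"number"}},"required":["slide","turn","grip"]}

```bash
ls; mkdir -p pics; cat > h.py <<'E'
import numpy as np, cv2
from workcell import env
from scipy.spatial.transform import Rotation as R
def save(n,img): cv2.imwrite('pics/'+n,cv2.cvtColor(img,cv2.COLOR_RGB2BGR))
def cloud(cam,depth):
    c=env.calibration(cam);K=c['K'];T=np.linalg.inv(np.array(c['camera_from_world']))
    v,u=np.mgrid[:420,:560]
    x=(u-K[0][2])/K[0][0]*depth; y=(v-K[1][2])/K[1][1]*depth
    P=np.stack([x,-y,-depth,np.ones_like(depth)],-1)
    return (P@T.T)[...,:3]
E
python3 - <<'E'
from h import *
print(env.state())
for n in ['scene','top']:
    im,d=env.grab_frame(n); save(n+'0.png',im); np.save(n+'0.npy',d)
    print(n,env.calibration(n))
for l in ['coupler','gauge','blank','rest','sleeve_ledge','spanner','carton','jar']:
    print(l,[(np.round(r['point']),round(r['p'],2)) for r in env.search_frame('top',l)][:4])
E
```

```text
pics
{'time_s': 0.0, 'qpos': array([ 6.35968895e+01,  1.83514676e+01,  8.97052824e+01,  7.95232145e-04,
        7.20443815e+01, -1.14563222e+00]), 'qvel': array([ 0.05946007,  0.00385411,  0.04199372,  0.02141953, -0.16450212,
       -0.01111882]), 'effort': array([-9.20671519e-04, -4.12463057e+01, -2.31965446e+01,  7.25851860e-02,
        4.58583457e-02, -1.26292921e-04]), 'ee_pos': array([245.12156356, 519.59768665, 221.12962637]), 'ee_rot': array([ -91.57397193,   89.89886562, -116.83169599]), 'force': array([ 0.86584865,  0.76900821, -0.1577456 ]), 'torque': array([-0.02402213,  0.03353563,  0.07098239]), 'gripper_width': 90.81709027806222}
scene {'K': array([[513.77576577,   0.        , 286.36664409],
       [  0.        , 513.77576577, 209.36329234],
       [  0.        ,   0.        ,   1.        ]]), 'camera_from_world': array([[ 4.48947879e-01,  8.93312226e-01,  2.09539479e-02,
        -2.65650908e+02],
       [-5.85199295e-01,  2.76217877e-01,  7.62394563e-01,
         2.35809933e+02],
       [ 6.75268529e-01, -3.54537658e-01,  6.46773115e-01,
        -1.65542346e+03],
    
[... 266 characters left out ...]
': array([[-8.23232454e-03, -9.99939406e-01,  7.30837542e-03,
         1.88641086e+01],
       [ 9.88748815e-01, -7.04811643e-03,  1.49419223e-01,
        -5.90571228e+02],
       [-1.49358659e-01,  8.45621507e-03,  9.88746926e-01,
        -1.17342863e+03],
       [ 0.00000000e+00,  0.00000000e+00,  0.00000000e+00,
         1.00000000e+00]])}
coupler [(array([ 518., -155.,   39.]), 0.72)]
gauge [(array([509., 209.,  97.]), 0.75), (array([614., 212.,  79.]), 0.68)]
blank []
rest [(array([482., 154.,  44.]), 0.87)]
sleeve_ledge [(array([ 514., -161.,   93.]), 0.58)]
spanner [(array([728.,  32.,   4.]), 0.81)]
carton [(array([ 654., -410.,   58.]), 0.59)]
jar [(array([444., 366.,  86.]), 0.86)]
```

View pics/top0.png

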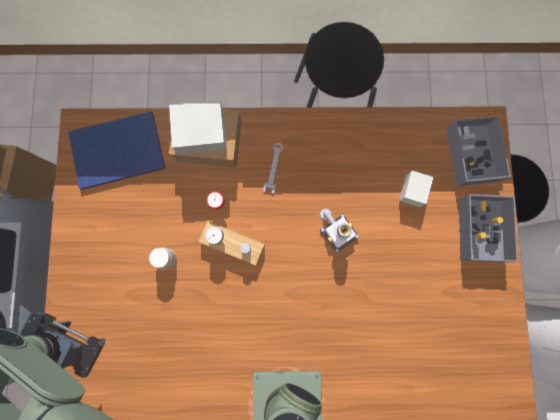

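View pics/scene0.png

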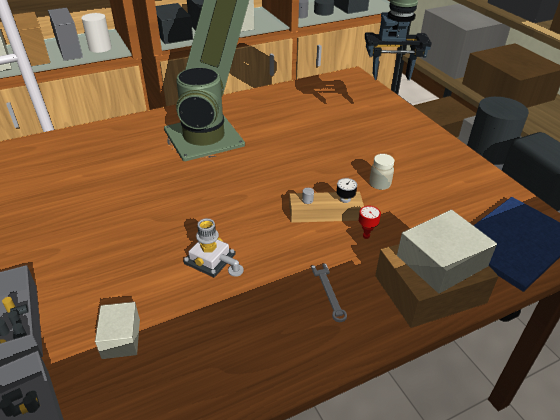

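```bash
python3 - <<'E'
from h import *
im=cv2.imread('pics/top0.png'); s=cv2.imread('pics/scene0.png')
a=cv2.resize(im[185:275,180:370],None,fx=4,fy=4,interpolation=cv2.INTER_CUBIC)
cv2.imwrite('pics/crop1.png',a)
b=cv2.resize(s[160:290,170:400],None,fx=3.4,fy=3.4,interpolation=cv2.INTER_CUBIC)
cv2.imwrite('pics/crop2.png',b)
for n in ['scene','top']:
    P=cloud(n,np.load(n+'0.npy')).reshape(-1,3)
    def q(name,cx,cy,r,z0,z1):
        m=(np.hypot(P[:,0]-cx,P[:,1]-cy)<r)&(P[:,2]>z0)&(P[:,2]<z1);p=P[m]
        if len(p): print(n,name,len(p),p.mean(0).round(1),((p.max(0)+p.min(0))/2).round(1),(p.max(0)-p.min(0)).round(1))
    q('gauge',510,209,50,85,110); q('rim',515,-160,40,100,130);q('ledge',515,-160,40,76,90);q('blk',480,130,30,68,90)
    q('block',515,-160,60,33,45);q('rest',482,154,110,38,45);q('table',600,100,30,-10,10);q('jar',444,366,50,75,95);q('spanner',728,32,110,3,15)
E
```

```text
scene gauge 245 [516.3 209.6  92.6] [515.  211.7  91.7] [53.7 52.6 13. ]
scene rim 202 [ 525.5 -174.   108.4] [ 524.7 -173.5  108.3] [43.  38.8 16.6]
scene ledge 142 [ 535.8 -175.5   81.3] [ 529.7 -173.6   83. ] [40.8 49.4 13.3]
scene blk 80 [477.  118.   74.5] [476.5 119.4  73.7] [30.2 29.1 10.4]
scene block 457 [ 536.6 -176.3   37.8] [ 533.  -173.5   39. ] [74.6 92.2 12. ]
scene rest 880 [497.5 157.8  40.6] [492.9 163.3  41.5] [131.9 196.8   6.9]
scene table 311 [600.6  99.9  -1.8] [600.7 100.1  -1.8] [57.7 58.4  9.4]
scene jar 229 [452.2 371.   82. ] [449.1 373.6  81.5] [56.3 58.9 13. ]
scene spanner 471 [741.8  32.4   5.7] [734.9  33.    7.1] [195.4 192.1   8.2]
top gauge 246 [509.4 212.7  95.1] [509.  212.7  93.4] [50.3 50.8 15. ]
top rim 117 [ 520.6 -172.   111.7] [ 519.4 -171.6  110.3] [37.2 38.5 19.7]
top ledge 87 [ 516.6 -164.9   82.5] [ 520.6 -172.5   83.2] [49.1 48.6 12.7]
top blk 80 [471.  120.6  77. ] [471.  119.8  75.3] [27.1 27.4 12.1]
top block 308 [ 520.2 -164.4   39.2] [ 522.2 -172.    39.1] [94.6 91.  11.9]
top rest 897 [485.3 155.2  41.7] [488.7 165.5  41.5] [133.  193.5   7. ]
top table 265 [600.   99.8   0. ] [6.006e+02 9.940e+01 6.000e-01] [56.3 58.4 14.1]
top jar 291 [445.  373.9  84.7] [444.7 374.5  83.2] [53.  53.5 15.9]
top spanner 687 [725.6  31.3   5.5] [726.3  30.4   8.9] [211.3 215.8  11.7]
```

View pics/crop1.png

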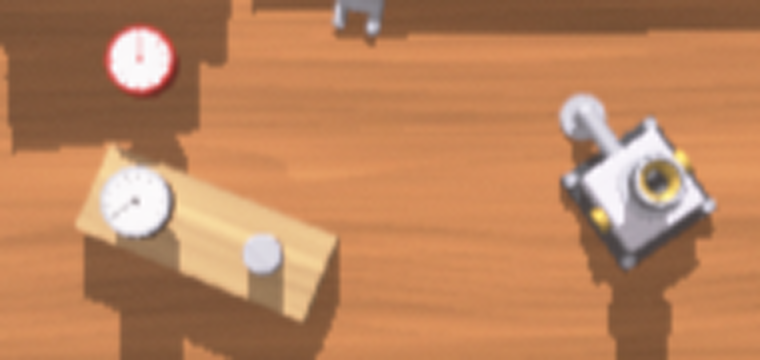

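View pics/crop2.png

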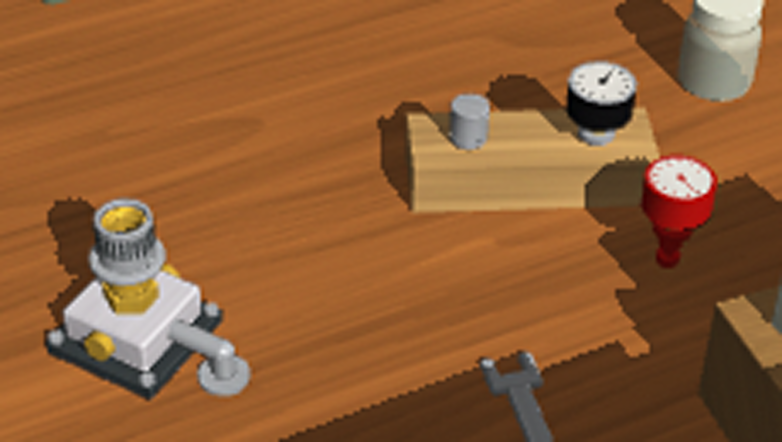

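```bash
cat >> h.py <<'E'
def toolR():
    s=env.state(); return R.from_euler('xyz',s['ee_rot'],degrees=True).as_matrix(), np.array(s['ee_pos'])
def go(x,y,z):
    M,p=toolR(); print('slide cm',(M.T@(np.array([x,y,z])-p)/10).round(2))
E
python3 - <<'E'
from h import *
M,p=toolR();print(M.round(4));go(521,-172,222)
print(env.calibration('wrist'))
E
```

```text
[[-0.      0.4267  0.9044]
 [-0.      0.9044 -0.4267]
 [-1.     -0.     -0.    ]]
slide cm [-1.000e-02 -5.082e+01  5.446e+01]
{'K': array([[325.1922621 ,   0.        , 280.05342719],
       [  0.        , 325.1922621 , 210.45054079],
       [  0.        ,   0.        ,   1.        ]]), 'T_tool_cam': array([[-1.31642336e-03,  2.60457092e-01, -9.65484526e-01,
        -1.62371556e+02],
       [ 9.99998994e-01,  8.53221037e-04, -1.13331134e-03,
        -3.35745084e-01],
       [ 5.28592733e-04, -9.65485047e-01, -2.60457953e-01,
        -7.19940640e+01],
       [ 0.00000000e+00,  0.00000000e+00,  0.00000000e+00,
         1.00000000e+00]])}
```

>>> {"name": "arm_command", "arguments": {
  "slide": [
    [0,-2.0,2.1],
    [0,-4.8,5.1],
    [0,-7.6,8.1],
    [0,-10.4,11.1],
    [0,-13.2,14.1],
    [0,-16.0,17.1],
    [0,-18.8,20.1],
    [0,-21.6,23.1],
    [0,-24.4,26.1],
    [0,-27.2,29.1],
    [0,-30.0,32.1],
    [0,-32.8,35.1],
    [0,-35.6,38.1],
    [0,-38.4,41.1],
    [0,-41.2,44.1],
    [0,-44.0,47.1],
    [0,-46.8,50.1],
    [0,-49.0,52.5],
    [0,-50.4,54.0],
    [0,-50.8,54.5]
  ],
  "turn": [
    [0,0,0],
    [0,0,0],
    [0,0,0],
    [0,0,0],
    [0,0,0],
    [0,0,0],
    [0,0,0],
    [0,0,0],
    [0,0,0],
    [0,0,0],
    [0,0,0],
    [0,0,0],
    [0,0,0],
    [0,0,0],
    [0,0,0],
    [0,0,0],
    [0,0,0],
    [0,0,0],
    [0,0,0],
    [0,0,0]
  ],
  "grip": [0,0,0,0,0,0,0,0,0,0,0,0,0,0,0,0,0,0,0,0]
}}

```text
time_s: 2.17
ee_pos: [522.5, -175.2, 221.6]
ee_rot: [-35.5, 89.9, -61.0]
force: [0.4, -0.4, 0.1]
gripper_width: 91.2
```

>>> {"name": "arm_command", "arguments": {
  "slide": [
    [0,0,0],
    [0,0,0]
  ],
  "turn": [
    [0,0,0],
    [0,0,0]
  ],
  "grip": [0,0]
}}

```text
time_s: 2.33
ee_pos: [521.1, -171.3, 221.7]
ee_rot: [152.6, 89.9, 127.3]
force: [0.6, 0.1, 0.1]
gripper_width: 91.1
```

```bash
cat >> h.py <<'E'
def wcloud(depth,p,M):
    c=env.calibration('wrist');K=c['K'];T=np.array(c['T_tool_cam'])
    v,u=np.mgrid[:420,:560].astype(float)
    a=u-K[0][2];b=v-K[1][2];r=np.hypot(a,b);th=r/K[0][0]
    t=np.tan(th)/np.maximum(r,1e-9)*depth
    P=np.stack([a*t,-b*t,-depth],-1)
    P=P@T[:3,:3].T+T[:3,3]
    return P@M.T+p
def wpix2world(u,v,z,p,M):   # intersect pixel ray with plane z
    c=env.calibration('wrist');K=c['K'];T=np.array(c['T_tool_cam'])
    a=u-K[0][2];b=v-K[1][2];r=np.hypot(a,b);th=r/K[0][0]
    d=np.array([a/r*np.sin(th),-b/r*np.sin(th),-np.cos(th)])
    d=M@(T[:3,:3]@d);o=M@T[:3,3]+p
    return o+d*(z-o[2])/d[2]
E
python3 - <<'E'
from h import *
M,p=toolR();print(p,env.state()['time_s'],env.state()['ee_rot'])
im,d=env.grab_frame('wrist');save('w1.png',im);np.save('w1.npy',d);np.savez('w1pose.npz',p=p,M=M)
P=wcloud(d,p,M).reshape(-1,3)
for n,z0,z1,r in [('rim',111,119,35),('tube',85,119,40),('ledge',77,85,40),('block',37,43,80)]:
    m=(np.hypot(P[:,0]-521,P[:,1]+172)<r)&(P[:,2]>z0)&(P[:,2]<z1);q=P[m];print(n,len(q),((q.max(0)+q.min(0))/2).round(1),(q.max(0)-q.min(0)).round(1),q.mean(0).round(1))
E
```

```text
[ 521.06098973 -171.26490898  221.72691323] 2.3333 [152.58470837  89.92324627 127.31369609]
rim 647 [ 522.6 -171.9  113.7] [38.  38.1  5.4] [ 522.6 -171.7  114. ]
tube 1738 [ 522.2 -171.4  100.8] [38.8 38.9 31.2] [ 522.2 -171.5  106.3]
ledge 581 [ 520.7 -172.1   81. ] [46.5 50.3  7.8] [ 510.6 -167.5   80.5]
block 1643 [ 522.9 -171.9   39.4] [91.6 91.2  4.8] [ 509.2 -166.6   39.4]
```

View pics/w1.png

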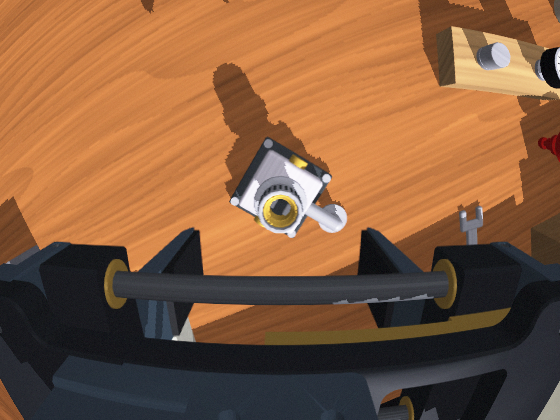

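>>> {"name": "arm_command", "arguments": {
  "slide": [
    [1.5,0.01,0.15],
    [4.5,0.01,0.15],
    [7.5,0.01,0.15],
    [10.0,0.01,0.15],
    [12.0,0.01,0.15],
    [12.8,0.01,0.15],
    [13.0,0.01,0.15],
    [13.0,0.01,0.15],
    [13.0,0.01,0.15],
    [13.0,0.01,0.15],
    [13.0,0.01,0.15],
    [13.0,0.01,0.15],
    [13.0,0.01,0.15],
    [13.0,0.01,0.15]
  ],
  "turn": [
    [0,0,0],
    [0,0,0],
    [0,0,0],
    [0,0,0],
    [0,0,0],
    [0,0,0],
    [0,0,0],
    [0,0,0],
    [0,0,0],
    [0,0,0],
    [0,0,0],
    [0,0,0],
    [0,0,0],
    [0,0,0]
  ],
  "grip": [0,0,0,0,0,0,90,150,255,255,255,255,255,255],
  "newtons": 15
}}

```text
time_s: 3.55
ee_pos: [523.0, -172.6, 92.2]
ee_rot: [12.8, 90.0, -12.4]
force: [0.6, -0.1, 0.3]
gripper_width: 40.7
```

```bash
python3 - <<'E'
from h import *
print(env.state()['gripper_width'],env.state()['ee_pos'],env.state()['force'])
im,d=env.grab_frame('scene');cv2.imwrite('pics/s2.png',cv2.resize(cv2.cvtColor(im,cv2.COLOR_RGB2BGR)[130:300,110:330],None,fx=3.4,fy=3.4))
E
```

```text
40.729999490326435 [ 523.00428094 -172.5765565    92.24239226] [ 0.5843092  -0.05859661  0.27099414]
```

View pics/s2.png

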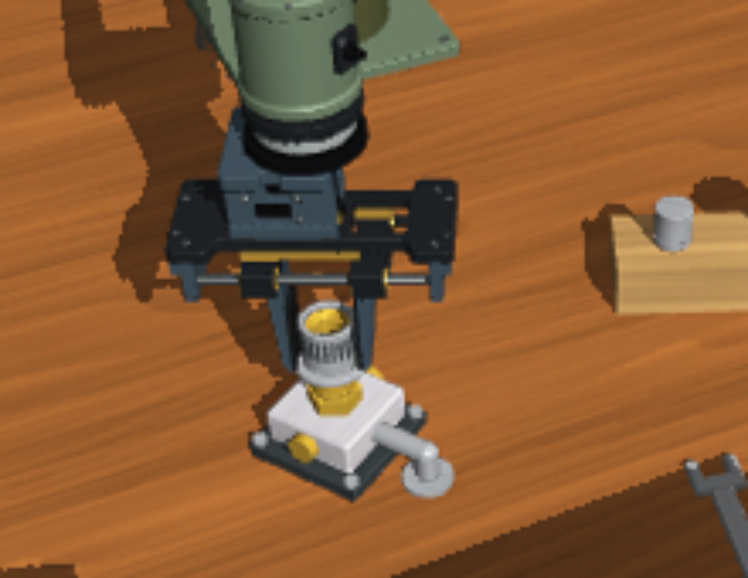

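>>> {"name": "arm_command", "arguments": {
  "slide": [
    [0,0,0],
    [0,0,0],
    [0.2,0,0],
    [0.5,0,0],
    [0.8,0,0],
    [1.1,0,0],
    [1.4,0,0],
    [1.6,0,0],
    [1.6,0,0],
    [1.6,0,0]
  ],
  "turn": [
    [0,0,0],
    [0,0,0],
    [0,0,0],
    [0,0,0],
    [0,0,0],
    [0,0,0],
    [0,0,0],
    [0,0,0],
    [0,0,0],
    [0,0,0]
  ],
  "grip": [255,255,255,255,255,255,255,255,255,255],
  "newtons": 20
}}

```text
time_s: 4.43
ee_pos: [523.1, -172.4, 76.3]
ee_rot: [31.1, 90.0, 5.8]
force: [-0.6, 1.1, 7.6]
gripper_width: 39.0
```

>>> {"name": "arm_command", "arguments": {
  "slide": [
    [0.1,0,0],
    [0.2,0,0],
    [0.25,0,0],
    [0.25,0,0]
  ],
  "turn": [
    [0,0,0],
    [0,0,0],
    [0,0,0],
    [0,0,0]
  ],
  "grip": [255,255,255,255]
}}

```text
time_s: 4.77
ee_pos: [523.2, -172.4, 76.0]
ee_rot: [14.5, 89.9, -10.8]
force: [-5.3, 3.5, 20.5]
gripper_width: 38.6
```

>>> {"name": "arm_command", "arguments": {
  "slide": [
    [-0.15,0,0],
    [-0.15,0,0],
    [-0.15,0,0],
    [-0.15,0,0],
    [-0.15,0,0],
    [-0.15,0,0],
    [-2.0,0,0],
    [-5.0,0,0],
    [-8.5,0,0],
    [-12.0,0,0],
    [-14.0,0,0],
    [-14.5,0,0],
    [-14.5,0,0]
  ],
  "turn": [
    [0,0,0],
    [0,0,0],
    [0,0,0],
    [0,0,0],
    [0,0,0],
    [0,0,0],
    [0,0,0],
    [0,0,0],
    [0,0,0],
    [0,0,0],
    [0,0,0],
    [0,0,0],
    [0,0,0]
  ],
  "grip": [120,60,0,0,0,0,0,0,0,0,0,0,0]
}}

```text
time_s: 5.85
ee_pos: [523.5, -172.7, 219.5]
ee_rot: [7.1, 89.8, -18.2]
force: [-0.4, -0.8, -0.3]
gripper_width: 91.4
```

```bash
python3 - <<'E'
from h import *
M,p=toolR();print(p,env.state()['time_s'])
im,d=env.grab_frame('wrist');save('w2.png',im)
P=wcloud(d,p,M).reshape(-1,3)
h,e=np.histogram(P[np.hypot(P[:,0]-522.5,P[:,1]+172)<35,2],bins=np.arange(50,125,2));print([(int(a),int(b)) for a,b in zip(e,h) if b>15])
for n,z0,z1,r in [('rim',99,106,24),('mouth',107,115,24),('ledge',66,74,32),('block',37,43,80)]:
    m=(np.hypot(P[:,0]-522.5,P[:,1]+172)<r)&(P[:,2]>z0)&(P[:,2]<z1);q=P[m];print(n,len(q),((q.max(0)+q.min(0))/2).round(1),(q.max(0)-q.min(0)).round(1),q.mean(0).round(1))
cv2.imwrite('pics/w2c.png',cv2.resize(cv2.cvtColor(im,cv2.COLOR_RGB2BGR)[120:260,200:380],None,fx=4,fy=4,interpolation=cv2.INTER_CUBIC))
go(509,212.5,221)
E
```

```text
[ 523.51559693 -172.6942657   219.47658749] 5.85
[(66, 65), (68, 419), (70, 52), (84, 24), (88, 20), (92, 19), (94, 189), (96, 204), (98, 50), (100, 67), (102, 395), (104, 124), (106, 104), (108, 171), (110, 192)]
rim 612 [ 522.8 -172.   102.5] [38.4 38.5  7. ] [ 520.  -170.6  103.1]
mouth 417 [ 523.2 -172.   109.9] [29.8 30.   5.8] [ 524.  -172.3  109.7]
ledge 546 [ 520.6 -172.3   69.9] [46.8 50.2  7.7] [ 510.8 -167.5   69. ]
block 1738 [ 523.1 -172.    39.4] [92.  91.4  4.8] [ 512.7 -167.6   39.3]
slide cm [ -0.31  34.23 -17.64]
```

View pics/w2c.png

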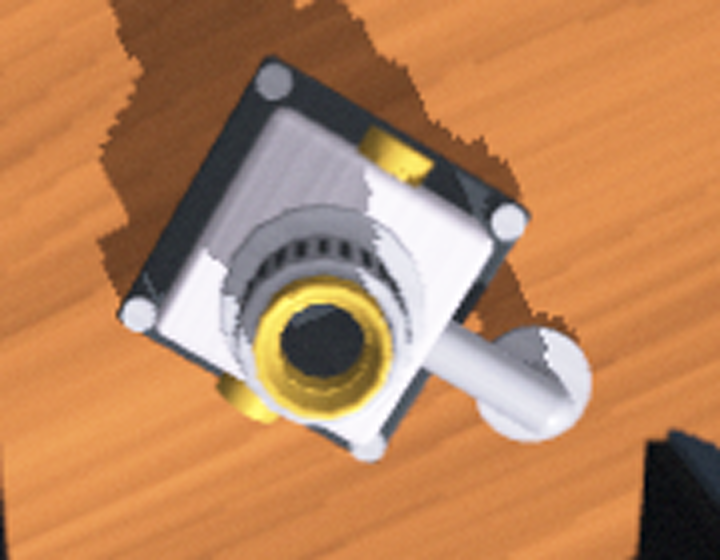

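>>> {"name": "arm_command", "arguments": {
  "slide": [
    [-0.1,2.0,-1.0],
    [-0.2,5.0,-2.6],
    [-0.3,8.5,-4.4],
    [-0.3,12.0,-6.2],
    [-0.3,15.5,-8.0],
    [-0.3,19.0,-9.8],
    [-0.3,22.5,-11.6],
    [-0.3,26.0,-13.4],
    [-0.3,29.0,-14.9],
    [-0.3,32.0,-16.5],
    [-0.3,33.6,-17.3],
    [-0.3,34.2,-17.6],
    [-0.3,34.2,-17.6],
    [-0.3,34.2,-17.6],
    [-0.3,34.2,-17.6]
  ],
  "turn": [
    [0,0,0],
    [0,0,0],
    [0,0,0],
    [0,0,0],
    [0,0,0],
    [0,0,0],
    [0,0,0],
    [0,0,0],
    [0,0,0],
    [0,0,0],
    [0,0,0],
    [0,0,0],
    [0,0,0],
    [0,0,0],
    [0,0,0]
  ],
  "grip": [0,0,0,0,0,0,0,0,0,0,0,0,0,0,0]
}}

```text
time_s: 7.15
ee_pos: [509.4, 210.5, 220.6]
ee_rot: [-116.1, 89.9, -141.5]
force: [-0.4, -1.0, 0.4]
gripper_width: 91.1
```

```bash
python3 - <<'E'
from h import *
M,p=toolR();print(p,env.state()['time_s']);print(M.round(4))
im,d=env.grab_frame('wrist');save('w3.png',im)
P=wcloud(d,p,M).reshape(-1,3)
for n,z0,z1,r in [('dial',91,100,40),('case',75,100,40)]:
    m=(np.hypot(P[:,0]-510,P[:,1]-212.5)<r)&(P[:,2]>z0)&(P[:,2]<z1);q=P[m];print(n,len(q),((q.max(0)+q.min(0))/2).round(1),(q.max(0)-q.min(0)).round(1),q.mean(0).round(1))
c=((q.max(0)+q.min(0))/2)
print(env.search_frame('wrist','blank'))
go(c[0],c[1],70)
E
```

```text
[509.41173135 210.47555128 220.63850029] 7.15
[[-1.500e-03  4.277e-01  9.039e-01]
 [-1.200e-03  9.039e-01 -4.277e-01]
 [-1.000e+00 -1.700e-03 -8.000e-04]]
dial 2399 [512.  213.4  94.3] [51.6 50.7  6.2] [511.4 213.6  95.1]
case 2515 [511.9 213.4  86.4] [51.8 50.7 21.8] [510.5 214.   94.5]
[{'point': [471.2, 125.3, 79.1], 'p': 0.75}]
slide cm [15.12  0.36  0.08]
```

View pics/w3.png

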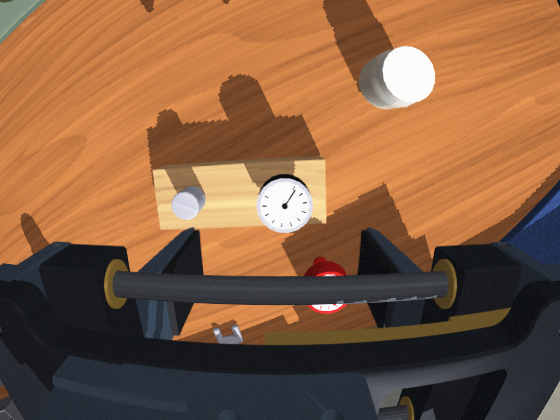

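>>> {"name": "arm_command", "arguments": {
  "slide": [
    [1.5,0.36,0.1],
    [4.5,0.36,0.1],
    [8.0,0.36,0.1],
    [11.0,0.36,0.1],
    [13.5,0.36,0.1],
    [14.7,0.36,0.1],
    [15.1,0.36,0.1],
    [15.1,0.36,0.1],
    [15.1,0.36,0.1],
    [15.1,0.36,0.1],
    [15.1,0.36,0.1],
    [15.1,0.36,0.1],
    [15.1,0.36,0.1],
    [15.1,0.36,0.1]
  ],
  "turn": [
    [0,0,0],
    [0,0,0],
    [0,0,0],
    [0,0,0],
    [0,0,0],
    [0,0,0],
    [0,0,0],
    [0,0,0],
    [0,0,0],
    [0,0,0],
    [0,0,0],
    [0,0,0],
    [0,0,0],
    [0,0,0]
  ],
  "grip": [0,0,0,0,0,0,0,60,110,150,255,255,255,255],
  "newtons": 40
}}

```text
time_s: 8.42
ee_pos: [512.3, 214.8, 71.1]
ee_rot: [36.9, 89.9, 11.7]
force: [-0.9, -0.6, 2.6]
gripper_width: 51.4
```

```bash
python3 - <<'E'
from h import *
M,p=toolR();s=env.state();print(p,s['time_s'],s['force'],s['gripper_width']);print(M.round(4))
im,d=env.grab_frame('scene');cv2.imwrite('pics/s3.png',cv2.resize(cv2.cvtColor(im,cv2.COLOR_RGB2BGR)[100:270,250:450],None,fx=3.4,fy=3.4))
E
```

```text
[512.28509334 214.819886    71.05678212] 8.4167 [-0.85729416 -0.62030115  2.57268095] 51.42475578148599
[[ 9.000e-04  4.264e-01  9.045e-01]
 [ 2.000e-04  9.045e-01 -4.264e-01]
 [-1.000e+00  6.000e-04  7.000e-04]]
```

View pics/s3.png

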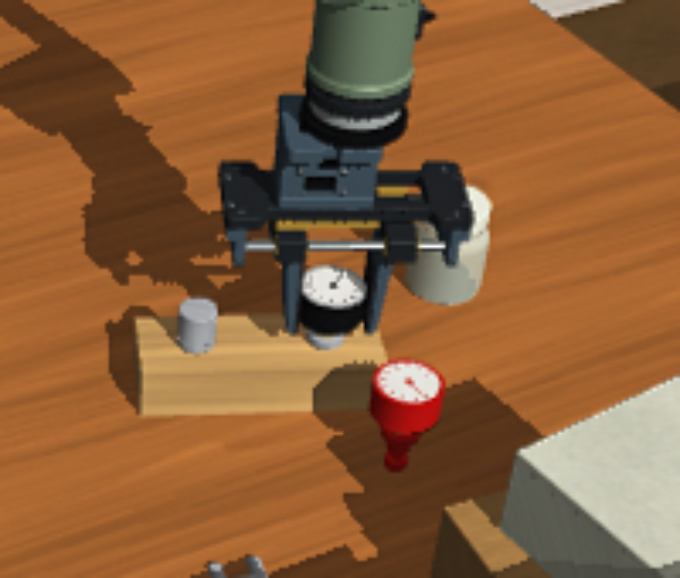

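>>> {"name": "arm_command", "arguments": {
  "slide": [
    [-0.3,0,0],
    [-1.0,0,0],
    [-2.0,0,0],
    [-3.2,0,0],
    [-5.0,0,0],
    [-7.5,0,0],
    [-10.0,0,0],
    [-12.5,0,0],
    [-14.0,0,0],
    [-15.0,0,0],
    [-15.0,0,0],
    [-15.0,0,0]
  ],
  "turn": [
    [0,0,0],
    [0,0,0],
    [0,0,0],
    [0,0,0],
    [0,0,0],
    [0,0,0],
    [0,0,0],
    [0,0,0],
    [0,0,0],
    [0,0,0],
    [0,0,0],
    [0,0,0]
  ],
  "grip": [255,255,255,255,255,255,255,255,255,255,255,255]
}}

```text
time_s: 9.47
ee_pos: [511.9, 214.7, 220.5]
ee_rot: [70.6, 90.0, 45.4]
force: [-0.8, 0.3, -1.8]
gripper_width: 51.6
```

```bash
cat > dial.py <<'E'
from h import *
def dial(name):
    M,p=toolR();s=env.state();print(p.round(1),s['time_s'],s['force'].round(1),s['gripper_width'])
    im,d=env.grab_frame('wrist');save(name,im)
    P=wcloud(d,p,M); T=(P-p)@M   # tool coords
    hsv=cv2.cvtColor(im,cv2.COLOR_RGB2HSV)
    m=(np.abs(T[...,0]+25)<12)&(np.hypot(T[...,1],T[...,2])<32)&(d>0)
    w=m&(hsv[...,1]<60)&(hsv[...,2]>140)
    for n,k in (('all',m),('white',w)):
        q=T[k]; print(n,len(q),'tool ctr',((q.max(0)+q.min(0))/2).round(1),(q.max(0)-q.min(0)).round(1),q.mean(0).round(1))
    q=T[w]; A=np.c_[q[:,1:],np.ones(len(q))]; print('plane slope',np.linalg.lstsq(A,q[:,0],rcond=None)[0].round(3))
E
python3 - <<'E'
from dial import *
dial('w4.png'); go(523,-172,221)
E
```

```text
[511.9 214.7 220.5] 9.4667 [-0.8  0.3 -1.8] 51.623531027818004
all 6354 tool ctr [-25.   -0.    0.3] [24.  56.9 52.3] [-23.8  -0.1  -6.6]
white 4632 tool ctr [-22.1  -0.7   0.4] [ 8.4 50.5 52.2] [-24.   -1.   -4.3]
plane slope [ 2.0000e-02  1.0000e-03 -2.3985e+01]
slide cm [ -0.12 -34.46  17.54]
```

View pics/w4.png

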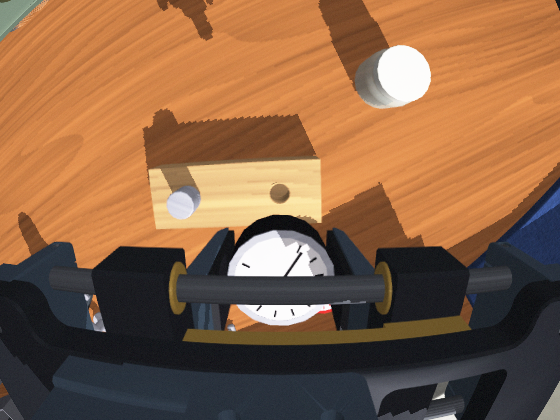

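>>> {"name": "arm_command", "arguments": {
  "slide": [
    [0,-1.5,0.8],
    [0,-4.0,2.0],
    [0,-7.0,3.6],
    [0,-10.0,5.1],
    [0,-13.0,6.6],
    [0,-16.0,8.1],
    [0,-19.0,9.7],
    [0,-22.0,11.2],
    [0,-25.0,12.7],
    [0,-28.0,14.2],
    [0,-31.0,15.8],
    [0,-33.0,16.8],
    [0,-34.1,17.35],
    [0,-34.45,17.5],
    [0,-34.45,17.5],
    [0,-34.45,17.5],
    [0,-34.45,17.5],
    [0,-34.45,17.5]
  ],
  "turn": [
    [0,0,0],
    [0,0,0],
    [0,0,0],
    [0,0,0],
    [0,0,0],
    [0,0,0],
    [0,0,0],
    [0,0,0],
    [0,0,0],
    [0,0,0],
    [0,0,0],
    [0,0,0],
    [0,0,0],
    [0,0,0],
    [0,0,0],
    [0,0,0],
    [0,0,0],
    [0,0,0]
  ],
  "grip": [255,255,255,255,255,255,255,255,255,255,255,255,255,255,255,255,255,255]
}}

```text
time_s: 11.02
ee_pos: [523.4, -170.1, 220.4]
ee_rot: [128.8, 90.0, 103.7]
force: [-0.2, 0.7, -2.4]
gripper_width: 51.6
```

```bash
python3 - <<'E'
from dial import *
dial('w5.png'); go(522.8,-172,221)
im,d=env.grab_frame('scene');cv2.imwrite('pics/s5.png',cv2.resize(cv2.cvtColor(im,cv2.COLOR_RGB2BGR)[110:290,120:320],None,fx=3.3,fy=3.3,interpolation=cv2.INTER_CUBIC))
P=cloud('scene',d).reshape(-1,3)
for n,z0,z1,r in (('case',218,235,40),('foot',37,43,80)):
    k=(np.hypot(P[:,0]-527,P[:,1]+174)<r)&(P[:,2]>z0)&(P[:,2]<z1);q=P[k];print(n,len(q),((q.max(0)+q.min(0))/2).round(1),(q.max(0)-q.min(0)).round(1))
E
```

```text
[ 523.4 -170.1  220.4] 11.0167 [-0.2  0.7 -2.4] 51.618107723998484
all 6346 tool ctr [-25.   -0.    0.1] [24.  57.  51.9] [-23.8  -0.1  -6.6]
white 4790 tool ctr [-22.1  -0.6   0.2] [ 8.1 50.4 51.6] [-24.   -0.5  -4.7]
plane slope [ 1.800e-02  1.000e-03 -2.399e+01]
slide cm [-0.05 -0.18  0.02]
case 213 [ 537.6 -176.3  226.4] [39.7 70.  16.7]
foot 271 [ 536.  -172.7   39.9] [76.6 88.2  5.7]
```

View pics/s5.png

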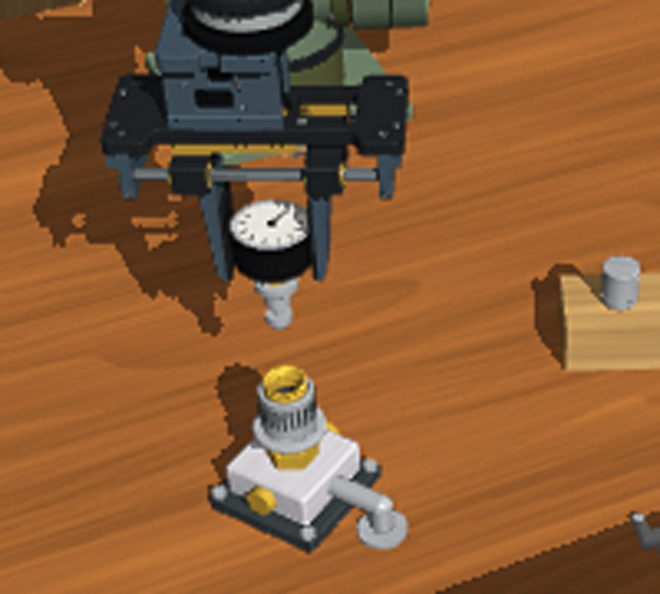

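```bash
python3 - <<'E'
from h import *
c=env.calibration('scene');K=c['K'];T=np.array(c['camera_from_world'])
M,p=toolR();print(p)
for n,P in dict(mouth=(523,-172,111),tip=(523.4,-170.5,161.4),dial=(523.4,-170.5,244.4),case_bot=(523.4,-170.5,216.4),tipx=(528.4,-170.5,161.4),tipy=(523.4,-165.5,161.4)).items():
    q=T[:3,:3]@P+T[:3,3]; u=K[0][2]+K[0][0]*q[0]/-q[2]; v=K[1][2]-K[1][1]*q[1]/-q[2]
    print(n,round(u,1),round(v,1),'crop',round((u-120)*3.3),round((v-110)*3.3))
E
```

```text
[ 523.42921441 -170.49137858  220.54939012]
mouth 206.3 223.9 crop 285 376
tip 205.2 206.9 crop 281 320
dial 202.0 176.8 crop 271 220
case_bot 203.1 187.3 crop 274 255
tipx 206.0 208.2 crop 284 324
tipy 207.4 206.3 crop 288 318
```

>>> {"name": "arm_command", "arguments": {
  "slide": [
    [0,-0.17,0.02],
    [0.5,-0.17,0.02],
    [1.5,-0.17,0.02],
    [2.5,-0.17,0.02],
    [3.5,-0.17,0.02],
    [4.2,-0.17,0.02],
    [4.6,-0.17,0.02],
    [4.7,-0.17,0.02],
    [4.7,-0.17,0.02],
    [4.7,-0.17,0.02]
  ],
  "turn": [
    [0,0,0.015],
    [0,0,0.015],
    [0,0,0.015],
    [0,0,0.015],
    [0,0,0.015],
    [0,0,0.015],
    [0,0,0.015],
    [0,0,0.015],
    [0,0,0.015],
    [0,0,0.015]
  ],
  "grip": [255,255,255,255,255,255,255,255,255,255]
}}

```text
time_s: 11.95
ee_pos: [523.1, -173.2, 173.7]
ee_rot: [87.5, 89.1, 62.2]
force: [-0.2, -0.0, -1.4]
gripper_width: 51.5
```

```bash
python3 - <<'E'
from dial import *
im,d=env.grab_frame('scene');cv2.imwrite('pics/s6.png',cv2.resize(cv2.cvtColor(im,cv2.COLOR_RGB2BGR)[150:270,150:270],None,fx=5,fy=5,interpolation=cv2.INTER_CUBIC))
M,p=toolR();print(M.round(4),p);go(523,-172,p[2])
E
```

```text
[[ 0.0074  0.4266  0.9044]
 [ 0.0133  0.9043 -0.4267]
 [-0.9999  0.0152  0.001 ]] [ 523.19258621 -173.24289845  173.86990301]
slide cm [ 0.    0.1  -0.07]
```

View pics/s6.png

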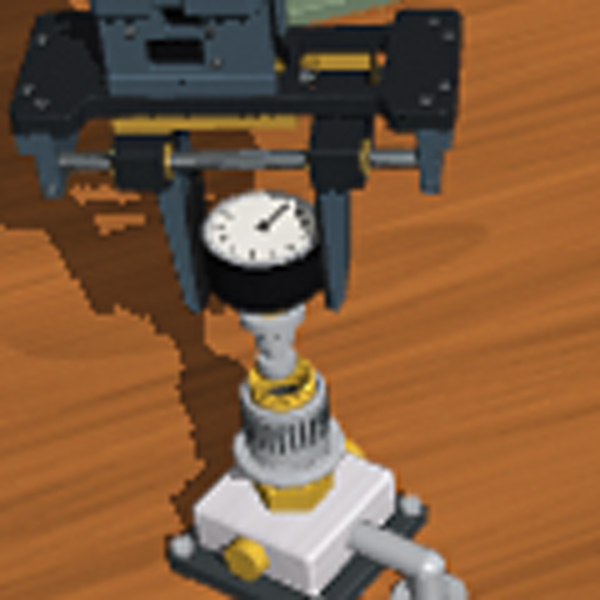

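>>> {"name": "arm_command", "arguments": {
  "slide": [
    [0,0.15,-0.04],
    [0,0.15,-0.04],
    [0.3,0.15,-0.04],
    [0.6,0.15,-0.04],
    [0.9,0.15,-0.04],
    [1.2,0.15,-0.04],
    [1.2,0.15,-0.04],
    [1.2,0.15,-0.04]
  ],
  "turn": [
    [0,0,0],
    [0,0,0],
    [0,0,0],
    [0,0,0],
    [0,0,0],
    [0,0,0],
    [0,0,0],
    [0,0,0]
  ],
  "grip": [255,255,255,255,255,255,255,255]
}}

```text
time_s: 12.67
ee_pos: [523.0, -171.4, 161.1]
ee_rot: [92.8, 89.1, 67.6]
force: [0.0, -0.5, -2.3]
gripper_width: 51.2
```

```bash
python3 - <<'E'
from dial import *
im,d=env.grab_frame('scene');cv2.imwrite('pics/s7.png',cv2.resize(cv2.cvtColor(im,cv2.COLOR_RGB2BGR)[150:270,150:270],None,fx=5,fy=5,interpolation=cv2.INTER_CUBIC))
M,p=toolR();print(p,env.state()['force'],env.state()['torque'],M.T.round(4)@env.state()['force']);go(523,-172,p[2])
E
```

```text
[ 523.17737723 -171.39866973  161.33787838] [ 0.42219249  0.12423356 -1.70759518] [ 0.01623954  0.01457027 -0.0167808 ] [1.71178624 0.26666704 0.32917437]
slide cm [-0.   -0.06  0.01]
```

View pics/s7.png

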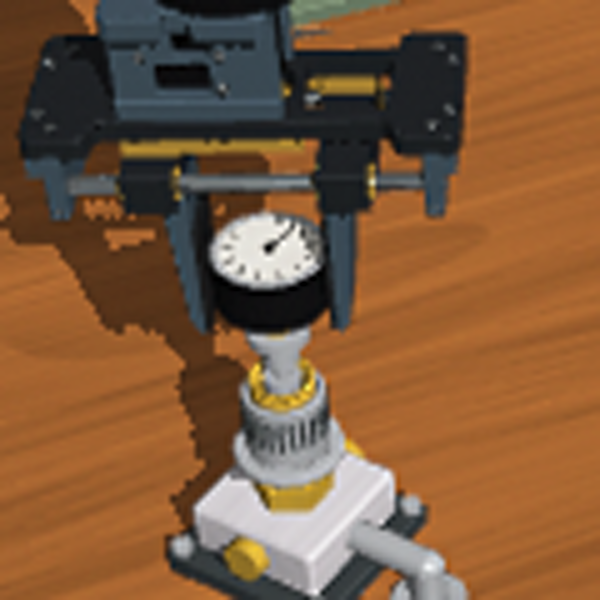

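>>> {"name": "arm_command", "arguments": {
  "slide": [
    [0.2,0,0],
    [0.4,0,0],
    [0.6,0,0],
    [0.8,0,0],
    [0.9,0,0],
    [0.9,0,0]
  ],
  "turn": [
    [0,0,0],
    [0,0,0],
    [0,0,0],
    [0,0,0],
    [0,0,0],
    [0,0,0]
  ],
  "grip": [255,255,255,255,255,255]
}}

```text
time_s: 13.22
ee_pos: [523.6, -171.5, 153.8]
ee_rot: [84.0, 89.1, 58.8]
force: [-1.3, 0.7, 5.7]
gripper_width: 51.5
```

>>> {"name": "arm_command", "arguments": {
  "slide": [
    [0.2,0,0],
    [0.4,0,0],
    [0.6,0,0],
    [0.8,0,0],
    [0.8,0,0]
  ],
  "turn": [
    [0,0,0],
    [0,0,0],
    [0,0,0],
    [0,0,0],
    [0,0,0]
  ],
  "grip": [255,255,255,255,255],
  "newtons": 50
}}

```text
time_s: 13.63
ee_pos: [523.2, -171.7, 145.6]
ee_rot: [85.3, 89.2, 60.0]
force: [-2.3, -1.5, 5.5]
gripper_width: 51.3
```

>>> {"name": "arm_command", "arguments": {
  "slide": [
    [0.2,0,0],
    [0.4,0,0],
    [0.6,0,0],
    [0.8,0,0],
    [0.9,0,0],
    [0.9,0,0],
    [0.9,0,0]
  ],
  "turn": [
    [0,0,0],
    [0,0,0],
    [0,0,0],
    [0,0,0],
    [0,0,0],
    [0,0,0],
    [0,0,0]
  ],
  "grip": [255,255,255,255,255,255,255]
}}

```text
time_s: 14.22
ee_pos: [523.6, -171.5, 136.8]
ee_rot: [83.3, 89.2, 58.1]
force: [-3.0, 0.3, 7.9]
gripper_width: 51.3
```

```bash
python3 - <<'E'
from dial import *
im,d=env.grab_frame('scene');cv2.imwrite('pics/s8.png',cv2.resize(cv2.cvtColor(im,cv2.COLOR_RGB2BGR)[150:270,150:270],None,fx=5,fy=5,interpolation=cv2.INTER_CUBIC))
print(env.state()['force'],env.state()['ee_pos'])
E
```

```text
[-3.03324395 -0.80937788  7.07118788] [ 523.62451765 -171.5126369   136.83833165]
```

View pics/s8.png

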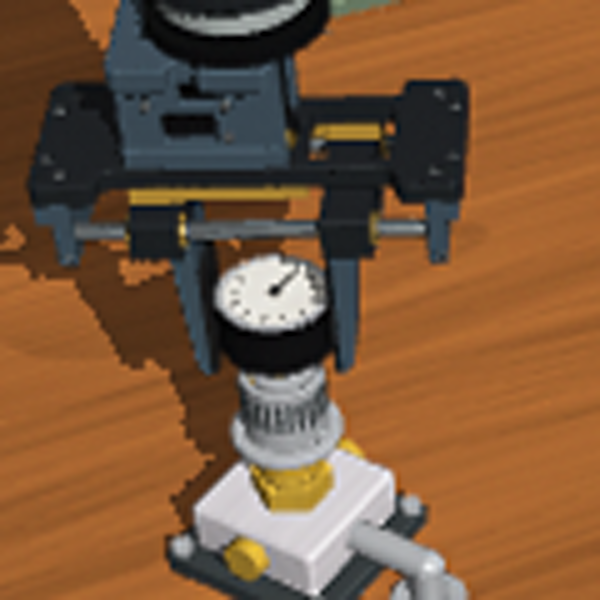

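>>> {"name": "arm_command", "arguments": {
  "slide": [
    [0.1,0,0],
    [0.15,0,0],
    [0.15,0,0],
    [0,0,0],
    [0,0,0]
  ],
  "turn": [
    [0,0,0],
    [0,0,0],
    [0,0,0],
    [0,0,0],
    [0,0,0]
  ],
  "grip": [255,255,255,255,255]
}}

```text
time_s: 14.68
ee_pos: [523.6, -171.5, 136.9]
ee_rot: [82.5, 89.2, 57.3]
force: [-1.6, 0.1, 6.0]
gripper_width: 51.4
```

>>> {"name": "arm_command", "arguments": {
  "slide": [
    [0,0,0],
    [0,0,0],
    [0,0,0],
    [0,0,0],
    [0,0,0],
    [0,0,0],
    [-1.5,0,0],
    [-4,0,0],
    [-7,0,0],
    [-9.5,0,0],
    [-10,0,0],
    [-10,0,0],
    [-10,0,0],
    [-10,0,0]
  ],
  "turn": [
    [0,0,0],
    [0,0,0],
    [0,0,0],
    [0,0,0],
    [0,0,0],
    [0,0,0],
    [0,0,0],
    [0,0,0],
    [0,0,0],
    [0,0,0],
    [0,0,0],
    [0,0,0],
    [0,0,0],
    [0,0,0]
  ],
  "grip": [80,40,0,0,0,0,0,0,0,0,0,0,0,0]
}}

```text
time_s: 15.85
ee_pos: [521.8, -172.1, 233.6]
ee_rot: [102.9, 89.1, 77.6]
force: [0.0, -0.9, -0.3]
gripper_width: 91.1
```

```bash
python3 - <<'E'
from dial import *
M,p=toolR();print(p,env.state()['time_s'],env.state()['gripper_width'],env.state()['force'])
im,d=env.grab_frame('wrist');save('w9.png',im)
P=wcloud(d,p,M).reshape(-1,3)
for n,z0,z1,r in [('dial',155,170,35),('ledge',74,86,34)]:
    m=(np.hypot(P[:,0]-523,P[:,1]+172)<r)&(P[:,2]>z0)&(P[:,2]<z1);q=P[m];print(n,len(q),((q.max(0)+q.min(0))/2).round(1),(q.max(0)-q.min(0)).round(1),np.median(q,0).round(1))
    if n=='dial':
        q=q[np.abs(q[:,2]-np.median(q[:,2]))<3];A=np.c_[q[:,:2],np.ones(len(q))];print('slope',np.linalg.lstsq(A,q[:,2],rcond=None)[0][:2].round(3))
im,d=env.grab_frame('scene');save('s9.png',im);cv2.imwrite('pics/s9c.png',cv2.resize(cv2.cvtColor(im,cv2.COLOR_RGB2BGR)[150:270,150:270],None,fx=5,fy=5,interpolation=cv2.INTER_CUBIC))
im,d=env.grab_frame('top')
for l in ['blank','spanner','carton','jar']: print(l,[(np.round(r['point']),round(r['p'],2)) for r in env.search_frame('top',l)][:2])
E
```

```text
[ 521.77915057 -172.05169467  233.64163604] 15.85 91.07588288406184 [ 0.00387021 -0.91530489 -0.31244051]
dial 3529 [ 523.5 -172.   159.8] [52.  50.9  9.5] [ 522.2 -171.5  162.2]
slope [ 0.003 -0.001]
ledge 415 [ 513.7 -170.9   81.5] [32.7 48.   9. ] [ 504.8 -164.8   80.5]
blank []
spanner [(array([ 508., -146.,   36.]), 0.5)]
carton [(array([ 676., -418.,   59.]), 0.62), (array([ 508., -152.,   79.]), 0.36)]
jar [(array([447., 365.,  85.]), 0.68), (array([ 506., -146.,   34.]), 0.55)]
```

View pics/s9c.png

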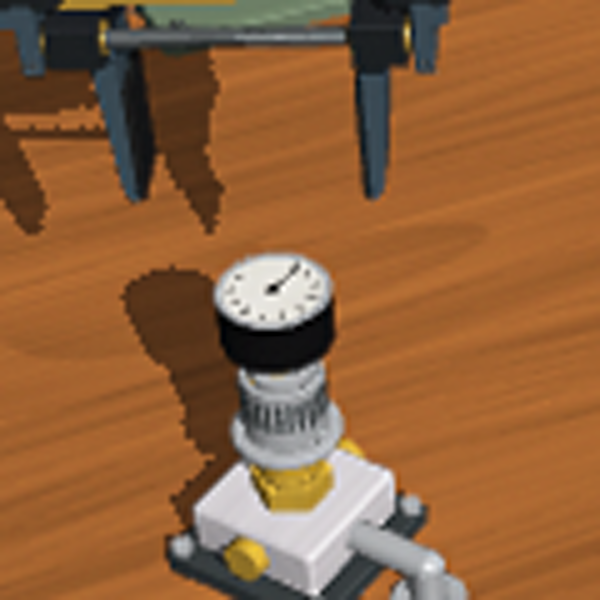

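View pics/s9.png

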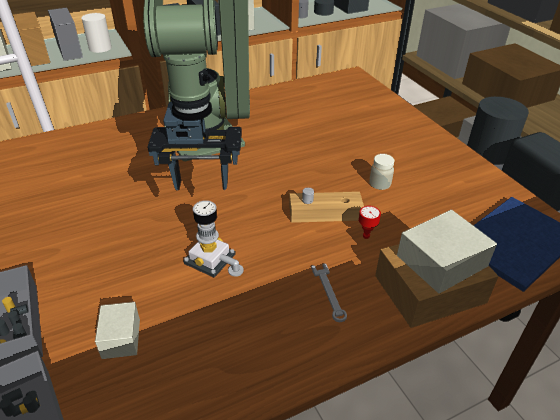

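```bash
python3 - <<'E'
from h import *
print(env.job_done())
E
```

```text
the job is handed in; nothing more can be done
None
```

The gauge is locked upright in the coupler with the sleeve forward, and I handed the job in at about 16 s. The hand-in reports no verdict.

- **Sleeve back:** I gripped the sleeve and pressed it down until it hit its stop at about 20 N. After release it stayed back: the ledge measured 69 mm, which is about 12 mm of travel.
- **Gauge moved:** I lifted the black gauge out of the rest, corrected a tilt of about 1°, and pushed it home. The sleeve then sprang up.
- **Final position:** The ledge is at 80.5 mm, where 81 mm is sleeve forward. The dial is centred at (523.5, -172), against a measured coupler axis of (523, -172). The dial's slope is below 0.01 rad.
- **Dial height:** The dial top reads 162.2 mm against 160.8 mm nominal, 1.4 mm high. That is within the 1.5 mm a locked plug may stand high, and within the measuring error.
- **Gripper:** It is open and about 65 mm above the dial, touching nothing.
- **Blanking plug, spanner, carton and jar:** All four, and the red look-alike, look unmoved in the scene picture. The networks disagreed with this in the last top view: they missed the blanking plug and put the spanner on the coupler. They put the carton about 23 mm from its first report, although it lies at the same pixels in both scene pictures. I went by the pictures.

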